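# Load a flat blank from the feed table into the drilling nest

## Task

The thin steel blank lies flat between the low rails of the green feed table, where fingers cannot get round it: slide it out over the table's open front edge (the end toward the drilling nest) until its end sticks out far enough to be gripped, but does not tip off. Grip that end by its two long sides and lift the blank off. Carry it to the blue drilling nest, set it down flat between the brass cheeks without dropping it, far end fully home against the steel stop, let go, and leave the other things on the bench where they are.

Things in the scene. Friction and masses are not known exactly. Their poses are not given: they have to be found in the camera images.
- blank: Loose bright steel strip, 150 long (x), 44 wide (y), 4 mm thick, about 0.2 kg; both ends alike, two blue dots on top. Origin: centre of its underside, z up. Starts flat on the deck, x along the rails within 0.02 rad, near end 8 to 18 mm inside the front edge. Slides easily on deck and nest (friction about 0.2), less so under finger pads: fingertips pressed on its top with 8 to 15 N drag it along.
- deck_edge (a point): Middle of the feed table's open front edge, on the deck's top face, 70 mm above the bench. x points horizontally into the table along the rails (away from the open front), y to the left seen from the front, z up. The deck runs from x = 0 to 170 mm. Free space before and below this edge down to the bench.
- nest_stop (a point): Foot of the nest's stop face, mid-width, on the nest's floor, 55 mm above the bench. x points horizontally into the stop (away from the nest's open front), y to the left seen from the front, z up. A blank fully home has its origin at x = -75 mm, y within 5 mm of 0, z = 0, and sticks out 45 mm in front of the floor.
- mug: Cream enamel mug with a handle, bystander, 81 x 110 x 77 mm, origin at the centre of its underside; leave it where it is.
- tin: Open tin with a blue band, bystander, 74 mm across, 88 mm high, origin at the centre of its underside; leave it where it is.
- oil_can: Copper oil can with a spout, bystander, 80 x 126 x 171 mm, origin at the centre of its underside; leave it where it is.
- wedge: Dark steel wedge lying on the packing plates between the table and the nest, bystander, 28 x 85 x 24 mm, origin at the centre of its underside; leave it where it is.
- feed_table: Fixed feed table: dark steel deck 170 x 110 x 12 mm on green legs set 20 mm back from the front edge. Two green rails 7 mm high, 18 mm wide, inner faces at y = +-27 mm: 5 mm clear of the blank each side, 3 mm higher than its top. A bar as high closes the rear; the open front faces the robot's right. Origin on the bench under the deck's centre, 85 mm behind the front edge; axes as deck_edge.
- nest: Fixed blue drilling nest: flat floor 105 mm long from the open front to the steel stop (16 mm high), brass cheeks 10 mm high, 16 mm wide along both sides, inner faces at y = +-27 mm. In front of the floor only a foot plate 10 mm high reaches 3 mm out. Origin on the bench under the floor's centre, 52.5 mm in front of the stop face; axes as nest_stop.
Not all that is in view belongs to the job. Of the things shaped like the nest, the blue one is meant.

How it is judged:
On the way, in this order (a step that is already met when the one before it is completed fails the run):
1. the blank, still lying flat on the deck, sticks out 25 to 72 mm past the front edge (x of blank in the frame of deck_edge between 0.003 and 0.05 m and z of blank in the frame of deck_edge between -0.004 and 0.004 m and angle between blank's own z axis and vertical below 0.05 rad), for 0.2 s.
2. the fingers hold the blank clear of the feed table (20 mm or more above its deck) (z of blank in the frame of deck_edge above 0.02 m and contact force between the fingers and blank above 1 N and contact force between blank and feed_table below 0.01 N), for 0.2 s.
3. the blank rests on the nest's floor between the cheeks while the fingers are still on it (set down, not dropped) (x of blank in the frame of nest_stop above -0.105 m and y of blank in the frame of nest_stop between -0.012 and 0.012 m and z of blank in the frame of nest_stop between -0.005 and 0.006 m and contact force between the fingers and blank above 0.3 N and contact force between blank and nest above 0.2 N and angle between blank's own z axis and vertical below 0.12 rad), for 0.1 s.
At the end, for the whole second after the job is handed in: The blank lies flat (within 0.05 rad) and at rest on the floor of the nest between the cheeks, its far end within 4 mm of the stop face (origin beyond x = -79 mm of nest_stop, within 8 mm sideways, within 3 mm in height), lengthwise along the nest within 0.15 rad, and released (x of blank in the frame of nest_stop above -0.079 m and y of blank in the frame of nest_stop between -0.008 and 0.008 m and z of blank in the frame of nest_stop between -0.003 and 0.003 m and angle between blank's own z axis and vertical below 0.05 rad and angle between the x axis of blank and the x axis of nest_stop, either way round below 0.15 rad and linear speed of blank below 0.01 m/s and contact force between the fingers and blank below 0.05 N); the robot touches nothing.
It fails at once if the enamel mug is moved more than 20 mm (distance of mug from where it was at the start of the episode above 0.02 m).
It fails at once if the blue-banded tin is moved more than 20 mm (distance of tin from where it was at the start of the episode above 0.02 m).
It fails at once if the copper oil can is moved more than 20 mm (distance of oil_can from where it was at the start of the episode above 0.02 m).
It fails at once if the wedge is moved more than 20 mm (distance of wedge from where it was at the start of the episode above 0.02 m).
It also fails if it takes over 54 s, if anything falls off the work surface, if the arm or the gripper's body presses on something with over 40 N, if the wrist force passes 120 N, or if a joint passes its speed limit or range.

## Robot

A 6-joint arm with a two-finger parallel gripper is mounted at the origin on the work surface; the furniture and walls round the work are solid. World frame = base frame: x ahead of the robot, y to its left, z up, the work surface at z = 0. Lengths are in m, angles in rad, forces in N, time in s.
With the tool pointing down it reaches from about 0.35 to 0.875 m from the base axis. Payload 4.2 kg.
Tool frame: the origin (TCP) lies midway between the tips of the shut fingers; the grasp point (between the pads) lies 19 mm behind it (robot.grip_point_offset is the distance from the TCP to the grasp point, in m); z points along the fingers, y is the direction in which the jaws open and shut (so a half turn about z gives the same grasp; the last joint's range is limited). The gripper opens to 85 mm and grips with 20 to 120 N. Pads are 22 mm wide; open, the fingers measure 114 mm over their backs; the gripper's body (76 mm by 85 mm) begins 54 mm behind the grasp point. The pads swing forward as they close: fully open they stand 13 mm farther back than shut.
Start: joints at [1.519, 0.385, 0.008, 0, -1.194, -0.259], TCP at [0.191, 0.595, 0.231] pointing down, gripper open.
Joint ranges: [-3.14, 3.14], [-1.21, 2.06], [-1.07, 1.41], [-3.16, 2.05], [-2.99, -0.16], [-3.1, 3.1]. Speed limits (rad/s): [2.79, 2.79, 3.14, 3.14, 3.14, 3.14].

## Interface

Orientations are given as a unit quaternion [w, x, y, z].
In Python, from bench import robot gives the robot as it stands.
- The arm moves only by the tool carry_out, never from a script. Its argument "motion" is a list of rows, each an object with "translation": the shift along the world's x, y, z in cm, a list of three; "twist": the turn about the world's z in rad. In form: [{"translation": [tx, ty, tz], "twist": twist}, ...]. A call has 1 to 10 rows; each row is the pose to reach, as a shift and turn from the pose measured when the call began; what a row does not reach only later rows make up. A row lasts 1/10 s, in which the tool goes at most 50 mm and 8.59 degrees, less where a joint would pass 70% of its speed; a pose out of reach is approached as far as the arm can. A call with a gripper value outside its range is refused whole. "gripper" is the opening in per cent of the stroke, from 0 (shut) to 100 (fully open), set as the call begins (left out, the last holds). The fingers move at their own pace and stop on an object; "grip_force" is the grip in N (left out, the last holds). Time passes only in rows, so rows that repeat a pose let the fingers close. It gives the time, the measured TCP pose, the force and the opening at its end, in the units of the state.
- robot.get_obs(): the state, without advancing time (a new reading comes with each control period).
- robot.camera(name): name is "scene" or "top"; returns the picture (400x640x3 uint8, blue, green, red); there is no depth.
- robot.get_calibration(name): a dict with "fx", "fy", "cx", "cy" (pixels), "extrinsics" (4x4, takes a point from camera to world coordinates). Camera axes: x right, y up, looking along -z (the intrinsics and any distortion apply to the point x, -y, -z); pixel columns grow to the right and rows downward; lengths in m; the calibration is good to about 2 mm. A picture is of the moment at which its call begins. get_calibration takes no time and is no camera call.
- robot.sign_off(): hands the job in, once; it reports no verdict.
Trained networks look in the newest picture that a camera, given by its name, has taken for a name from the list of things; names that differ only in an ending like _2 or _b are one class to them, and where a whole thing is asked for, a point or a joint stands for the part that bears it (a point fixed in the world has none). Each returns a list of dicts, best first, with "conf" (0 to 1); they miss things now and then, are a little off and sometimes report something else, mostly with a low value. They report only what shows in the picture. A call takes as long as a camera call. They do not tell look-alikes from the thing itself.
- robot.trace(camera, name): "pixels" (400x640 bool, what is visible of it) and "rect" ([left, top, right, bottom] in pixels, round what is visible of it).
The state is a dict: "time_s": time; "q": joint angles; "qd": joint speeds; "joint_torque": joint torques, N m; "eef_pos": TCP position; "orientation": TCP orientation; "force": force on the tool from outside, world axes, zero at the start; "torque": the same for the moment, N m; "finger_gap": finger opening in m.
Only numpy, scipy, OpenCV 4.12 (cv2) and the standard library are available. Lean on these libraries where they do the work, as an engineer would, in place of code of your own. Each camera call takes 0.05 s, during which the arm holds its last target.

## Working session

There is one attempt and no reset: what is moved stays moved. The work goes in short steps, Python scripts to look and compute and a tool call to move; the robot and the scene stay as the last step left them, time stands still between calls to the robot, and variables do not carry over. Pictures are saved under pics/ and viewed, and the job is handed in when it is done.

Besides the shell and the picture viewer there is one more tool, called after "Call:" by a JSON object that holds its "api" and its "payload", one argument or row to a line. carry_out: Moves the arm, as the interface text tells. Its arguments: {"type":"object","properties":{"motion":{"type":"array"},"gripper":{"type":"number"},"grip_force":{"type":"number"}},"required":["motion"]}

```bash
mkdir -p pics; ls; python3 - <<'E'
from bench import robot
import cv2,numpy as np
np.set_printoptions(precision=4,suppress=True)
for n in("scene","top"):
    cv2.imwrite(f"pics/{n}0.png",robot.camera(n)); c=robot.get_calibration(n); print(n,{k:v for k,v in c.items()})
o=robot.get_obs(); print(o)
E
```

```text
pics
scene {'fx': 403.6076614881991, 'fy': 403.6076614881991, 'cx': 317.4964967536274, 'cy': 200.62143888960168, 'extrinsics': array([[ 0.8893,  0.2377, -0.3906, -0.0277],
       [-0.4572,  0.4524, -0.7657, -1.0531],
       [-0.0053,  0.8596,  0.511 ,  0.7515],
       [ 0.    ,  0.    ,  0.    ,  1.    ]])}
top {'fx': 439.637454845441, 'fy': 439.637454845441, 'cx': 321.8081286375687, 'cy': 195.87520107865987, 'extrinsics': array([[-0.0086,  0.9982, -0.0599,  0.4539],
       [-1.    , -0.0089, -0.0034, -0.0354],
       [-0.004 ,  0.0599,  0.9982,  1.3748],
       [ 0.    ,  0.    ,  0.    ,  1.    ]])}
{'time_s': 0.1, 'q': array([ 1.5186,  0.3855,  0.0068, -0.0004, -1.194 , -0.2586]), 'qd': array([-0.0016, -0.0032,  0.0014,  0.0004,  0.0015,  0.0012]), 'joint_torque': array([  0.0005, -39.3325,  18.8927,   4.1978,  -0.0026,   0.    ]), 'eef_pos': array([0.191 , 0.5946, 0.2303]), 'orientation': array([ 0.0009,  0.9879, -0.1549, -0.0001]), 'force': array([-0.2155, -0.685 ,  0.873 ]), 'torque': array([-0.0058,  0.0105, -0.006 ]), 'finger_gap': 0.08515446780038179}
```

View pics/scene0.png

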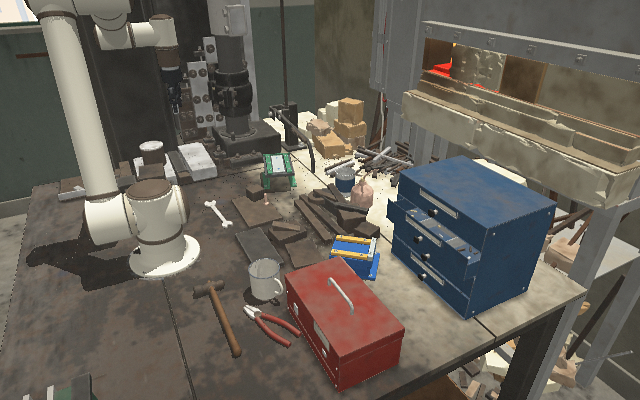

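View pics/top0.png

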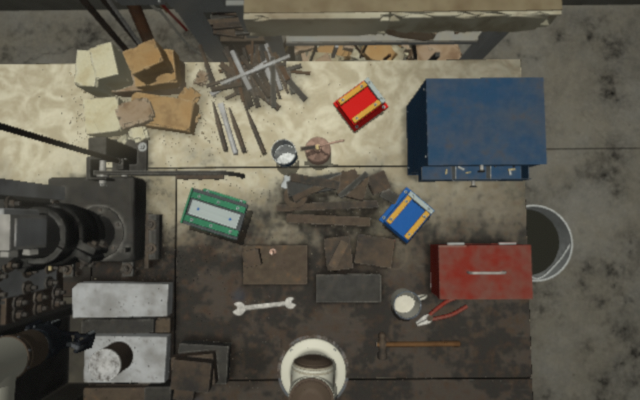

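```bash
cat >h.py <<'E'
from bench import robot
import cv2,numpy as np
np.set_printoptions(precision=4,suppress=True)
def ray(n,uv):
    c=robot.get_calibration(n);E=np.array(c["extrinsics"])
    d=np.array([(uv[0]-c["cx"])/c["fx"],-(uv[1]-c["cy"])/c["fy"],-1.]);return E[:3,3],E[:3,:3]@d
def at(n,uv,z):
    o,d=ray(n,uv);return o+d*(z-o[2])/d[2]
def proj(n,p):
    c=robot.get_calibration(n);E=np.array(c["extrinsics"])
    q=E[:3,:3].T@(np.array(p)-E[:3,3]);return np.array([c["cx"]+c["fx"]*q[0]/-q[2],c["cy"]-c["fy"]*q[1]/-q[2]])
def crop(src,box,out,s=8):
    a=src[box[1]:box[3],box[0]:box[2]];cv2.imwrite(out,cv2.resize(a,None,fx=s,fy=s,interpolation=cv2.INTER_CUBIC))
E
python3 - <<'E'
from h import *
t=cv2.imread("pics/top0.png");s=cv2.imread("pics/scene0.png")
crop(t,(175,180,255,245),"pics/c1.png",9);crop(t,(375,180,445,245),"pics/c2.png",9);crop(s,(320,220,390,285),"pics/c3.png",9);crop(s,(250,140,310,200),"pics/c4.png",9)
E
```

```text
(no output)
```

View pics/c1.png

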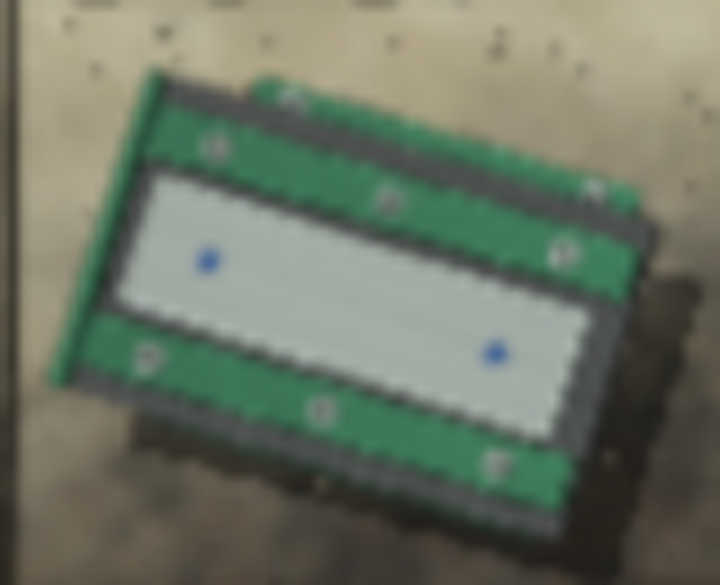

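View pics/c2.png

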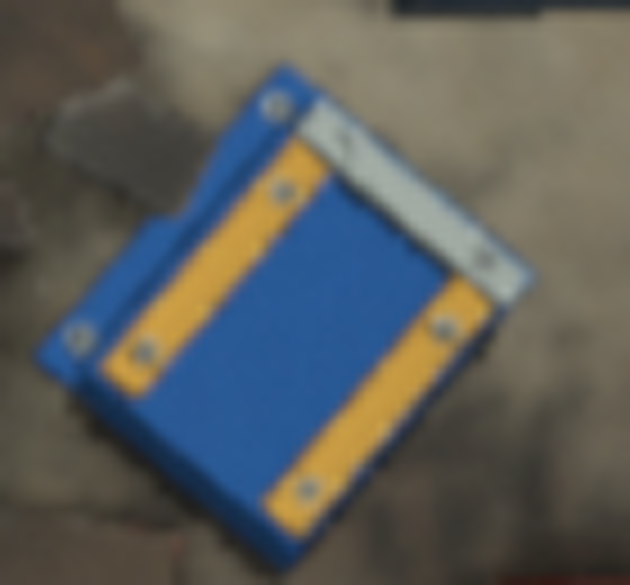

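View pics/c3.png

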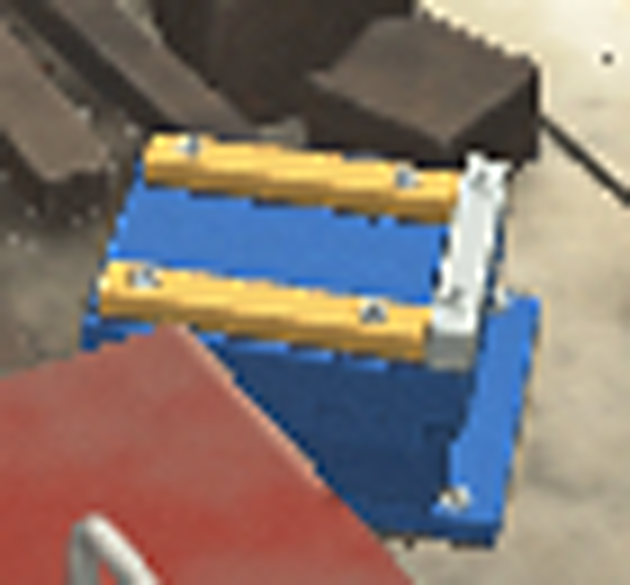

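View pics/c4.png

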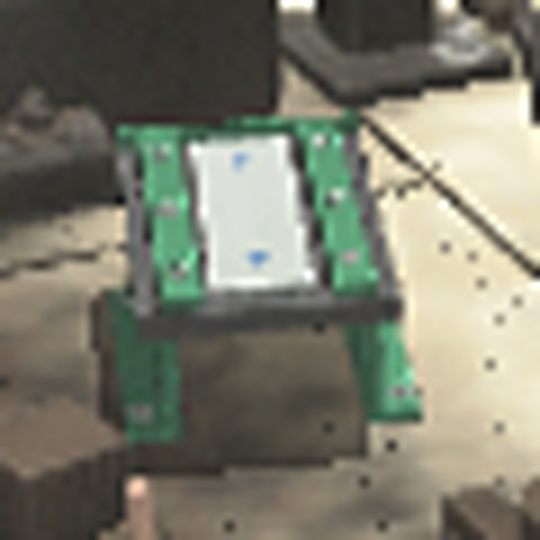

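```bash
cat >fit.py <<'E'
from h import *
from scipy.optimize import least_squares
def px(c,off,s=9): return (np.array(c)+.5)/s-.5+np.array(off)
def fit(obs,x0):
    # obs: (cam, pixel, local xyz(z world))
    def w(p,l): 
        c,s=np.cos(p[2]),np.sin(p[2]);return [p[0]+c*l[0]-s*l[1],p[1]+s*l[0]+c*l[1],l[2]]
    f=lambda p:np.concatenate([proj(n,w(p,l))-u for n,u,l in obs])
    r=least_squares(f,x0,loss="soft_l1");print("fit",r.x,"\nres",r.fun.reshape(-1,2).round(1).tolist());return r.x,w
if __name__=="__main__":
    T=(375,180);S=(320,220);a="top";b="scene"
    nest=[(a,px((100,367),T),(-.105,.043,.065)),(a,px((140,397),T),(-.105,.027,.065)),(a,px((263,502),T),(-.105,-.027,.065)),(a,px((300,540),T),(-.105,-.043,.065)),
     (a,px((332,180),T),(0,.027,.065)),(a,px((447,275),T),(0,-.027,.065)),(a,px((300,122),T),(0,.043,.071)),(a,px((505,307),T),(0,-.043,.071)),
     (b,px((150,135),S),(-.105,.043,.065)),(b,px((145,168),S),(-.105,.027,.065)),(b,px((103,265),S),(-.105,-.027,.065)),(b,px((103,290),S),(-.105,-.043,.065))]
    fit(nest,[.45,-.25,-.8])
    T=(175,180)
    # deck: x into table = toward +y
    d=[(a,px((655,225),T),(0,-.055,.07)),(a,px((560,535),T),(0,.055,.07)),(a,px((638,300),T),(0,-.027,.077)),(a,px((575,452),T),(0,.027,.077)),
       (a,px((155,85),T),(.17,-.055,.075)),(a,px((65,385),T),(.17,.055,.075)),(a,px((642,240),T),(0,-.045,.077)),(a,px((570,510),T),(0,.045,.077))]
    p,w=fit(d,[.45,.2,1.8])
    bl=[(a,px((592,305),T),(-.075,-.022,.074)),(a,px((553,442),T),(-.075,.022,.074)),(a,px((155,178),T),(.075,-.022,.074)),(a,px((115,302),T),(.075,.022,.074))]
    q,_=fit(bl,[.45,.25,1.8])
    c,s=np.cos(p[2]),np.sin(p[2]);dd=q[:2]-p[:2];print("blank in deck",c*dd[0]+s*dd[1],-s*dd[0]+c*dd[1],q[2]-p[2])
    S=(250,140)
    for pt,l in [((140,318),(0,.055,.07)),((400,298),(0,-.055,.07)),((205,290),None),((315,283),None)]:
        if l: print("scene check",px(pt,S),proj(b,w(p,l)))
        else: print(at(b,px(pt,S),.074))
    print(proj(b,w(q,(-.075,.022,.074))),px((205,290),S),proj(b,w(q,(-.075,-.022,.074))),px((315,283),S))
E
python3 fit.py
```

```text
fit [ 0.5085 -0.321  -0.7136] 
res [[-0.1, 0.2], [-0.4, 0.4], [-0.1, 0.5], [-0.1, -0.2], [0.8, -2.4], [2.0, -1.2], [0.6, 0.5], [0.2, -1.3], [-0.2, -0.4], [-0.8, -0.9], [-0.0, -0.5], [-1.2, 0.2]]
fit [0.4585 0.2058 1.2848] 
res [[0.1, -1.0], [0.1, 0.3], [-1.1, -0.3], [0.7, 0.4], [0.5, -1.2], [-0.3, 1.2], [0.2, 0.5], [-0.5, -0.1]]
fit [0.4822 0.2891 1.2692] 
res [[-0.1, 0.4], [-0.2, -0.6], [0.2, -0.1], [0.1, 0.3]]
blank in deck 0.08660732898115123 0.0007986682303374876 -0.015599017934730286
scene check [265.1111 174.8889] [265.1963 175.3083]
scene check [294.     172.6667] [294.6632 172.6505]
[0.4372 0.2285 0.074 ]
[0.4802 0.2132 0.074 ]
[273.207 172.165] [272.3333 171.7778] [284.9578 171.1987] [284.5556 171.    ]
```

```bash
python3 - <<'E'
from h import *
p=[.5085,-.321,-.7136]
def w(l):
    c,s=np.cos(p[2]),np.sin(p[2]);return [p[0]+c*l[0]-s*l[1],p[1]+s*l[0]+c*l[1],l[2]]
L=[[(-.105,.043,.065),(0,.043,.065),(0,.027,.065),(-.105,.027,.065)],[(-.105,-.043,.065),(0,-.043,.065),(0,-.027,.065),(-.105,-.027,.065)],[(0,.043,.071),(0,-.043,.071)],[(0,.027,.055),(0,-.027,.055)]]
ims=[]
for n,b in(("top",(375,180,430,245)),("scene",(320,220,385,275))):
    a=cv2.imread(f"pics/{n}0.png")[b[1]:b[3],b[0]:b[2]];a=cv2.resize(a,None,fx=7,fy=7,interpolation=cv2.INTER_CUBIC)
    a=cv2.copyMakeBorder(a,0,max(0,460-a.shape[0]),0,0,cv2.BORDER_CONSTANT)[:460]
    for k,l in enumerate(L):
        q=np.int32([(proj(n,w(i))-b[:2]+.5)*7 for i in l]);cv2.polylines(a,[q],k<2,(0,0,255) if k<3 else (255,255,0),1)
    ims.append(a)
cv2.imwrite("pics/ov.png",np.hstack(ims)[:, :800])
E
```

```text
(no output)
```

View pics/ov.png

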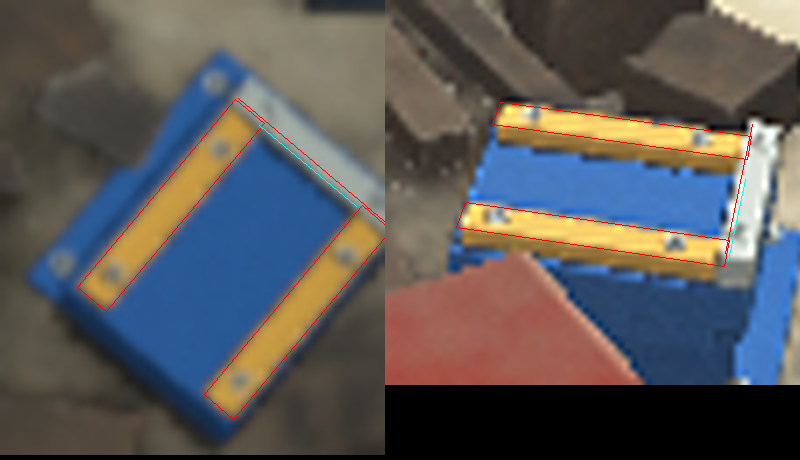

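```bash
python3 - <<'E'
from h import *
for nm,u,z in [("tin",(285,153),.088),("oil",(317,150),.1),("oil hi",(317,150),.171),("mug",(405,303),.077),("wedge?",(345,250),.04),("boxcornerTL z.12",(432,245),.12),("boxTL z.15",(432,245),.15),("boxBL",(438,298),.12),("boxTR",(530,245),.12),("cabinet corner",(410,165),.3)]:
    print(nm,at("top",u,z))
# toolbox scene corners: match height
for z in(.08,.1,.12,.14,.16): print(z,at("scene",(341,257),z),at("scene",(286,283),z), at("top",(432,248),z),at("top",(437,298),z))
t=cv2.imread("pics/top0.png");crop(t,(260,130,440,310),"pics/c5.png",3.3)
s=cv2.imread("pics/scene0.png");crop(s,(220,130,420,280),"pics/c6.png",4)
E
```

```text
tin [0.6588 0.0765 0.088 ]
oil [ 0.6648 -0.0182  0.1   ]
oil hi [ 0.6531 -0.0191  0.171 ]
mug [ 0.217  -0.2706  0.077 ]
wedge? [ 0.3697 -0.0994  0.04  ]
boxcornerTL z.12 [ 0.3868 -0.3426  0.12  ]
boxTL z.15 [ 0.3884 -0.3352  0.15  ]
boxBL [ 0.2381 -0.356   0.12  ]
boxTR [ 0.3844 -0.6201  0.12  ]
cabinet corner [ 0.5925 -0.2491  0.3   ]
0.08 [ 0.4075 -0.3342  0.08  ] [ 0.2392 -0.359   0.08  ] [ 0.3759 -0.3522  0.08  ] [ 0.2312 -0.3633  0.08  ]
0.1 [ 0.3945 -0.3556  0.1   ] [ 0.2312 -0.3796  0.1   ] [ 0.3771 -0.3473  0.1   ] [ 0.2346 -0.3582  0.1   ]
0.12 [ 0.3816 -0.377   0.12  ] [ 0.2233 -0.4003  0.12  ] [ 0.3783 -0.3424  0.12  ] [ 0.2381 -0.3531  0.12  ]
0.14 [ 0.3686 -0.3984  0.14  ] [ 0.2153 -0.421   0.14  ] [ 0.3795 -0.3375  0.14  ] [ 0.2415 -0.3481  0.14  ]
0.16 [ 0.3556 -0.4198  0.16  ] [ 0.2074 -0.4417  0.16  ] [ 0.3807 -0.3326  0.16  ] [ 0.245 -0.343  0.16 ]
```

View pics/c5.png

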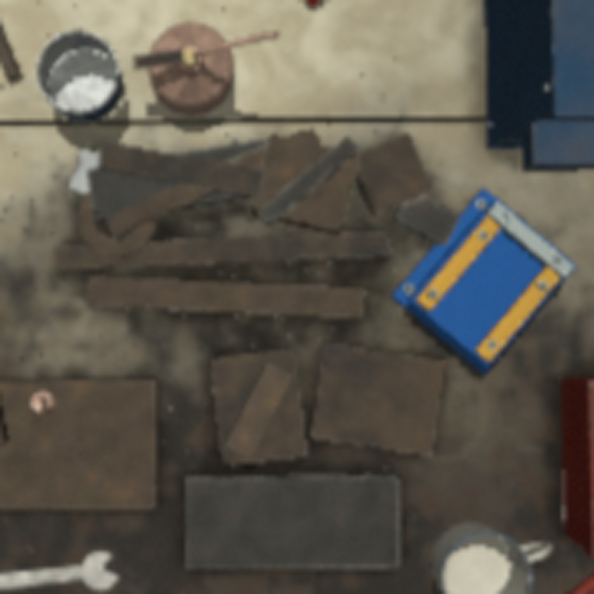

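View pics/c6.png

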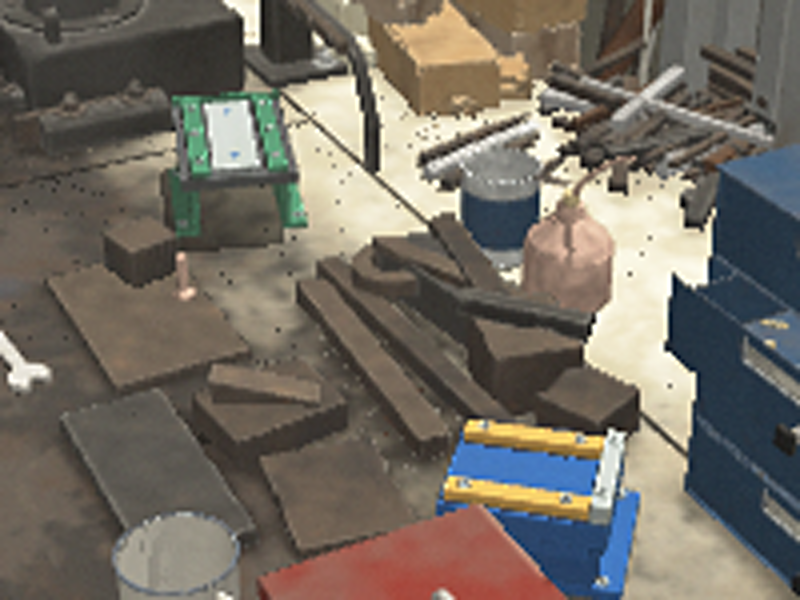

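```bash
python3 - <<'E'
from h import *
def tri(a,b):
    o1,d1=ray("top",a);o2,d2=ray("scene",b)
    A=np.stack([d1,-d2],1);s=np.linalg.lstsq(A,o2-o1,rcond=None)[0];p,q=o1+d1*s[0],o2+d2*s[1];return (p+q)/2,np.linalg.norm(p-q)
print("pipe end",tri((243,177),(313,171)))
for v in(110,120,130,140): print(v,[at("top",(u,174),z) for u,z in((200,.1),(200,.2))])
for z in(.02,.05,.08): print("block",at("scene",(255,186),z), at("scene",(248,198),z),at("scene",(246,190),z))
t=cv2.imread("pics/top0.png");crop(t,(80,110,320,290),"pics/c7.png",3.3)
E
```

```text
pipe end (array([0.5942, 0.2065, 0.0503]), np.float64(0.0032591388559852514))
110 [array([0.5974, 0.3237, 0.1   ]), array([0.5862, 0.2955, 0.2   ])]
120 [array([0.5974, 0.3237, 0.1   ]), array([0.5862, 0.2955, 0.2   ])]
130 [array([0.5974, 0.3237, 0.1   ]), array([0.5862, 0.2955, 0.2   ])]
140 [array([0.5974, 0.3237, 0.1   ]), array([0.5862, 0.2955, 0.2   ])]
block [0.3716 0.2495 0.02  ] [0.3189 0.1757 0.02  ] [0.3314 0.2356 0.02  ]
block [0.3553 0.196  0.05  ] [0.3046 0.1253 0.05  ] [0.3167 0.1827 0.05  ]
block [0.3389 0.1426 0.08  ] [0.2904 0.0749 0.08  ] [0.302  0.1299 0.08  ]
```

View pics/c7.png

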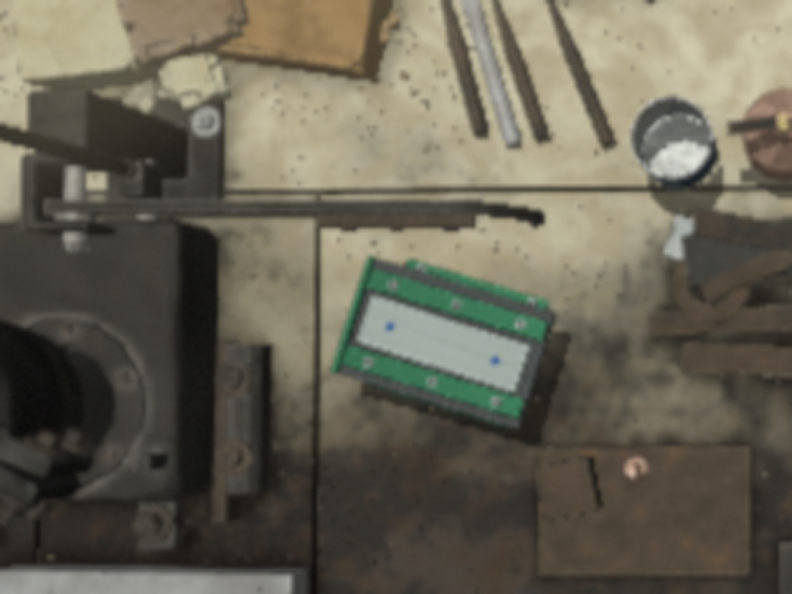

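Call:
{"api": "carry_out", "payload": {
  "motion": [
    {"translation":[0,-5,0],"twist":-0.14},
    {"translation":[0,-10,0],"twist":-0.28},
    {"translation":[0,-15,0],"twist":-0.42},
    {"translation":[0,-20,0],"twist":-0.56},
    {"translation":[3,-23,0],"twist":-0.7},
    {"translation":[7,-25,0],"twist":-0.84},
    {"translation":[11,-26.5,0],"twist":-0.98},
    {"translation":[15,-27.5,0],"twist":-1.12},
    {"translation":[19,-28,0],"twist":-1.26},
    {"translation":[23,-29,0],"twist":-1.4}
  ],
  "gripper": 0
}}

```text
time_s: 1.1
eef_pos: [0.4225, 0.304, 0.2301]
orientation: [-0.001, -0.654, 0.757, 0.001]
force: [0.2, 0.1, -0.8]
finger_gap: -0.0
```

Call:
{"api": "carry_out", "payload": {
  "motion": [
    {"translation":[3,-0.2,0],"twist":-0.08},
    {"translation":[6,-0.4,0],"twist":-0.15},
    {"translation":[6.5,-0.4,0],"twist":-0.15},
    {"translation":[6.5,-0.4,0],"twist":-0.15}
  ]
}}

```text
time_s: 1.5
eef_pos: [0.4878, 0.2995, 0.229]
orientation: [-0.002, -0.595, 0.804, 0.001]
force: [-1.2, 1.1, 0.3]
finger_gap: -0.0001
```

Call:
{"api": "carry_out", "payload": {
  "motion": [
    {"translation":[-0.1,0.1,-4],"twist":0},
    {"translation":[-0.1,0.1,-8],"twist":0},
    {"translation":[-0.1,0.1,-12],"twist":0},
    {"translation":[-0.1,0.1,-14],"twist":0},
    {"translation":[-0.1,0.1,-14.2],"twist":0},
    {"translation":[-0.1,0.1,-14.2],"twist":0}
  ]
}}

```text
time_s: 2.1
eef_pos: [0.4863, 0.3009, 0.0875]
orientation: [-0.002, -0.595, 0.803, 0.001]
force: [0.3, 0.4, 0.1]
finger_gap: -0.0001
```

```bash
python3 - <<'E'
from h import *
a=robot.camera("top");crop(a,(175,170,255,245),"pics/d1.png",8)
b=robot.camera("scene");crop(b,(240,120,320,200),"pics/d2.png",7)
print(robot.get_obs())
E
```

```text
{'time_s': 2.2, 'q': array([ 0.8357,  0.4384, -0.3039, -0.0026, -0.8281, -1.1298]), 'qd': array([-0.0046, -0.0053,  0.0033, -0.0033,  0.0028,  0.0003]), 'joint_torque': array([  0.0284, -37.1759,  14.5631,   3.2488,  -0.0177,   0.0003]), 'eef_pos': array([0.4873, 0.3015, 0.0889]), 'orientation': array([-0.    , -0.5952,  0.8036,  0.001 ]), 'force': array([-0.2206,  0.9745,  0.2281]), 'torque': array([ 0.0257, -0.0111,  0.0214]), 'finger_gap': 8.093565580466571e-05}
```

View pics/d2.png

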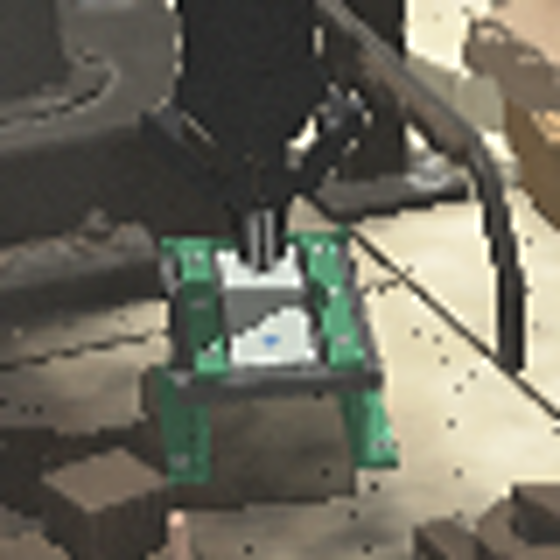

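View pics/d1.png

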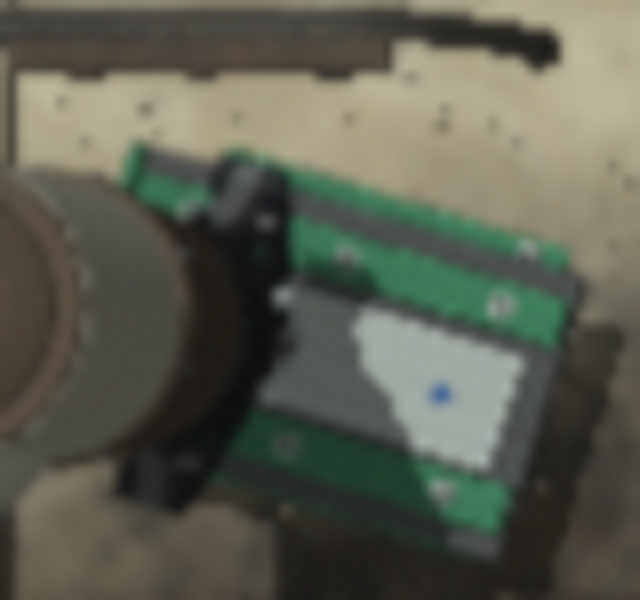

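Call:
{"api": "carry_out", "payload": {
  "motion": [
    {"translation":[-0.1,0,-0.6],"twist":0},
    {"translation":[-0.1,0,-1.0],"twist":0},
    {"translation":[-0.1,0,-1.3],"twist":0},
    {"translation":[-0.1,0,-1.4],"twist":0},
    {"translation":[-0.1,0,-1.5],"twist":0},
    {"translation":[-0.1,0,-1.5],"twist":0}
  ]
}}

```text
time_s: 2.8
eef_pos: [0.4865, 0.3016, 0.0742]
orientation: [0.0, -0.595, 0.804, 0.001]
force: [-0.4, -0.6, 2.3]
finger_gap: -0.0
```

Call:
{"api": "carry_out", "payload": {
  "motion": [
    {"translation":[0,0,-0.1],"twist":0},
    {"translation":[0,0,-0.2],"twist":0},
    {"translation":[0,0,-0.2],"twist":0}
  ]
}}

```text
time_s: 3.1
eef_pos: [0.4874, 0.3021, 0.0741]
orientation: [0.001, -0.596, 0.803, 0.001]
force: [-2.0, -1.3, 8.6]
finger_gap: 0.0001
```

Call:
{"api": "carry_out", "payload": {
  "motion": [
    {"translation":[0,0,-0.25],"twist":0},
    {"translation":[-0.14,-0.48,-0.28],"twist":0},
    {"translation":[-0.29,-0.96,-0.28],"twist":0},
    {"translation":[-0.43,-1.44,-0.28],"twist":0},
    {"translation":[-0.43,-1.44,-0.28],"twist":0}
  ]
}}

```text
time_s: 3.6
eef_pos: [0.4855, 0.2895, 0.0741]
orientation: [0.005, -0.596, 0.803, 0.001]
force: [0.2, -0.4, 9.3]
finger_gap: -0.0
```

```bash
python3 - <<'E'
from h import *
a=robot.camera("top");cv2.imwrite("pics/t2.png",a);crop(a,(175,170,255,245),"pics/d3.png",8);print(robot.get_obs()["force"],robot.get_obs()["eef_pos"])
E
```

```text
[-0.0359  0.5267  9.2756] [0.4855 0.2895 0.0741]
```

View pics/d3.png

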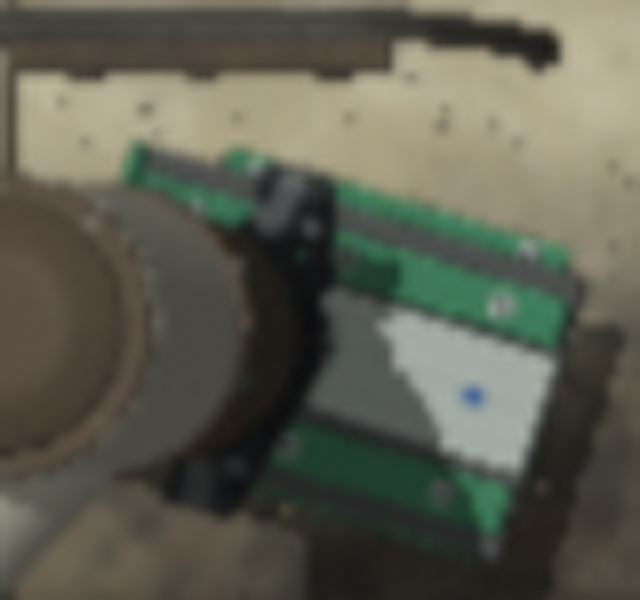

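Call:
{"api": "carry_out", "payload": {
  "motion": [
    {"translation":[-0.2,-0.4,-0.3],"twist":0},
    {"translation":[-0.35,-0.8,-0.3],"twist":0},
    {"translation":[-0.5,-1.2,-0.3],"twist":0},
    {"translation":[-0.62,-1.6,-0.3],"twist":0},
    {"translation":[-0.75,-2.0,-0.3],"twist":0},
    {"translation":[-0.85,-2.4,-0.3],"twist":0},
    {"translation":[-1.0,-2.8,-0.3],"twist":0},
    {"translation":[-1.1,-3.2,-0.3],"twist":0},
    {"translation":[-1.1,-3.2,-0.3],"twist":0}
  ]
}}

```text
time_s: 4.55
eef_pos: [0.4774, 0.2597, 0.0741]
orientation: [0.01, -0.597, 0.802, 0.0]
force: [0.7, 0.9, 10.6]
finger_gap: -0.0001
```

```bash
python3 - <<'E'
from h import *
a=robot.camera("top");cv2.imwrite("pics/t3.png",a);crop(a,(175,170,255,245),"pics/d4.png",8);print(robot.get_obs()["force"],robot.get_obs()["eef_pos"])
E
```

```text
[0.5809 0.299  9.7319] [0.4774 0.2597 0.0741]
```

View pics/d4.png

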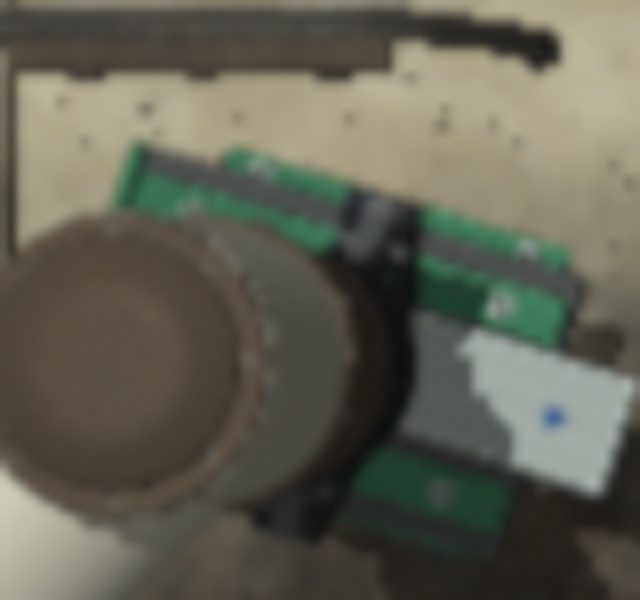

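Call:
{"api": "carry_out", "payload": {
  "motion": [
    {"translation":[-0.15,-0.4,-0.3],"twist":0},
    {"translation":[-0.3,-0.8,-0.3],"twist":0},
    {"translation":[-0.45,-1.2,-0.3],"twist":0},
    {"translation":[-0.6,-1.75,-0.3],"twist":0},
    {"translation":[-0.6,-1.75,-0.3],"twist":0},
    {"translation":[-0.6,-1.75,-0.3],"twist":0}
  ]
}}

```text
time_s: 5.2
eef_pos: [0.4743, 0.2443, 0.0741]
orientation: [0.014, -0.598, 0.802, 0.0]
force: [2.0, 0.2, 11.2]
finger_gap: -0.0002
```

Call:
{"api": "carry_out", "payload": {
  "motion": [
    {"translation":[0,0,0.5],"twist":0},
    {"translation":[0,0,4],"twist":0},
    {"translation":[0,0,8],"twist":0},
    {"translation":[-1,-4,11],"twist":0},
    {"translation":[-5,-8,11],"twist":0},
    {"translation":[-9,-12,11],"twist":0},
    {"translation":[-12,-15,11],"twist":0},
    {"translation":[-15,-18,11],"twist":0}
  ]
}}

```text
time_s: 6.0
eef_pos: [0.3225, 0.0627, 0.1838]
orientation: [0.014, -0.597, 0.802, 0.0]
force: [1.0, -0.1, 0.6]
finger_gap: -0.0002
```

```bash
python3 - <<'E'
from h import *
a=robot.camera("top");cv2.imwrite("pics/t4.png",a);crop(a,(175,170,265,245),"pics/d5.png",8)
a=robot.camera("scene");cv2.imwrite("pics/s4.png",a);crop(a,(240,130,320,200),"pics/d6.png",8);print(robot.get_obs()["force"],robot.get_obs()["eef_pos"])
E
```

```text
[ 0.6176  0.2822 -0.0701] [0.3193 0.0603 0.1832]
```

View pics/d5.png

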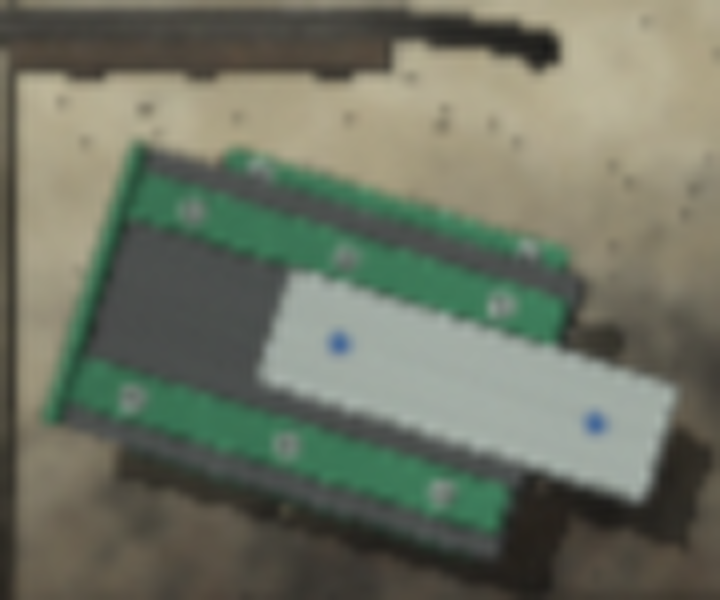

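View pics/d6.png

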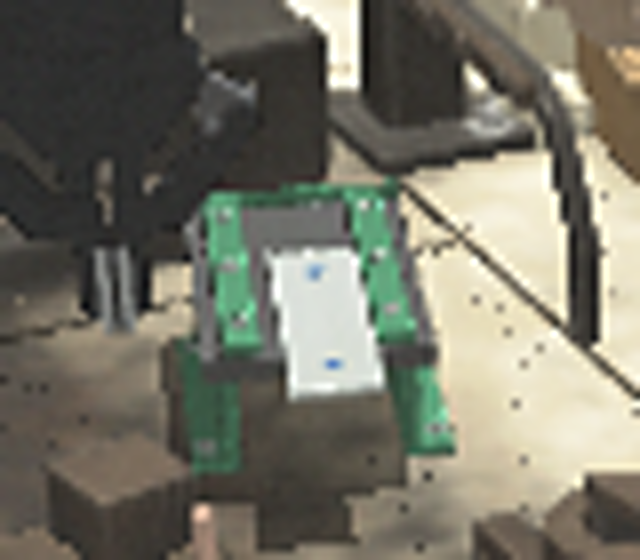

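```bash
python3 - <<'E'
from fit import *
T=(175,170);a="top";b="scene";S=(240,130)
P=lambda c:px(c,T,8)
q,w=fit([(a,P((680,384)),(-.075,-.022,.074)),(a,P((643,502)),(-.075,.022,.074)),(a,P((288,266)),(.075,-.022,.074)),(a,P((257,380)),(.075,.022,.074)),
 (b,px((385,390),S,8),(-.075,-.022,.074)),(b,px((290,398),S,8),(-.075,.022,.074))],[.46,.23,1.28])
p=np.array([.4585,.2058,1.2848]);c,s=np.cos(p[2]),np.sin(p[2]);d=q[:2]-p[:2]
print("blank in deck",c*d[0]+s*d[1],-s*d[0]+c*d[1],q[2]-p[2])
g=np.array(w(q,(-.053,0,.074)));print("grip",g,"shift cm",(g-robot.get_obs()["eef_pos"])*100)
o=robot.get_obs()["orientation"];psi=2*np.arctan2(o[2],o[1]);print("jaw",psi-np.pi/2,"want",q[2]-np.pi/2)
E
```

```text
fit [0.4702 0.2324 1.2635] 
res [[-0.2, 0.3], [-0.1, -0.2], [0.6, 0.1], [-0.1, 0.1], [0.3, -0.2], [0.0, -0.2]]
blank in deck 0.028857952518252347 -0.0037019824990684952 -0.02132853150732572
grip [0.4542 0.1819 0.074 ] shift cm [ 13.4815  12.1625 -10.9182]
jaw 2.849342295231441 want -0.30732485830222234
```

Call:
{"api": "carry_out", "payload": {
  "motion": [
    {"translation":[3.4,3,0],"twist":0},
    {"translation":[6.8,6,0],"twist":0},
    {"translation":[10,9,0],"twist":0},
    {"translation":[13.5,12.2,0],"twist":-0.015},
    {"translation":[13.5,12.2,-3],"twist":-0.015},
    {"translation":[13.5,12.2,-6],"twist":-0.015},
    {"translation":[13.5,12.2,-7],"twist":-0.015},
    {"translation":[13.5,12.2,-7],"twist":-0.015}
  ],
  "gripper": 90
}}

```text
time_s: 6.9
eef_pos: [0.4537, 0.1817, 0.1118]
orientation: [0.011, -0.591, 0.807, 0.001]
force: [1.4, 0.8, 0.1]
finger_gap: 0.0768
```

Call:
{"api": "carry_out", "payload": {
  "motion": [
    {"translation":[0,0,-2],"twist":0},
    {"translation":[0,0,-4],"twist":0},
    {"translation":[0,0,-5.5],"twist":0},
    {"translation":[0,0,-6.1],"twist":0},
    {"translation":[0,0,-6.1],"twist":0},
    {"translation":[0,0,-6.1],"twist":0}
  ]
}}

```text
time_s: 7.5
eef_pos: [0.4546, 0.1823, 0.0521]
orientation: [0.012, -0.591, 0.807, 0.001]
force: [-0.1, -0.8, 0.4]
finger_gap: 0.0769
```

```bash
python3 - <<'E'
from h import *
a=robot.camera("top");crop(a,(175,170,265,245),"pics/e1.png",8)
a=robot.camera("scene");crop(a,(240,130,320,200),"pics/e2.png",8);o=robot.get_obs();print(o["force"],o["eef_pos"],o["orientation"])
E
```

```text
[-1.1303  0.2072 -0.017 ] [0.4544 0.1823 0.052 ] [ 0.0121 -0.5907  0.8068  0.0007]
```

View pics/e2.png

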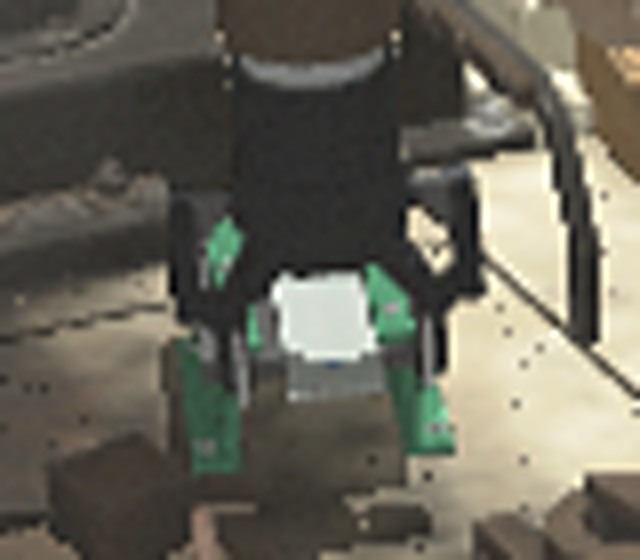

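View pics/e1.png

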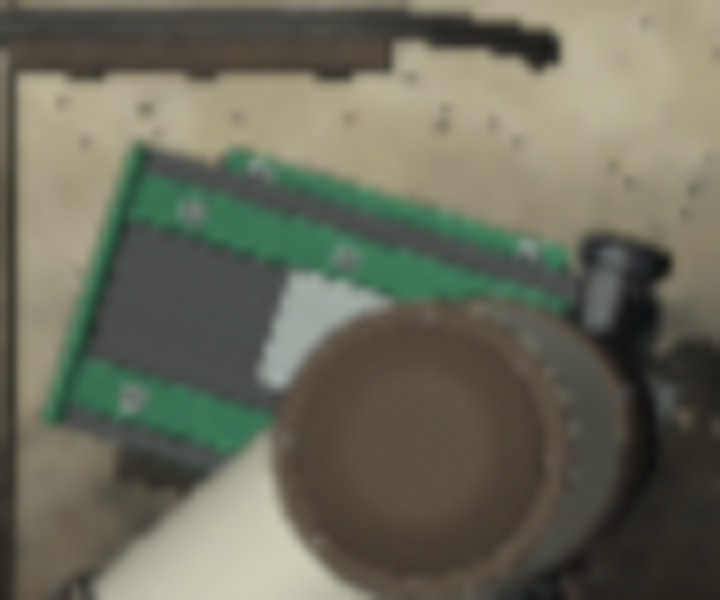

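Call:
{"api": "carry_out", "payload": {
  "motion": [
    {"translation":[0,0,-0.3],"twist":0},
    {"translation":[0,0,-0.3],"twist":0}
  ]
}}

```text
time_s: 7.8
eef_pos: [0.4546, 0.1824, 0.0493]
orientation: [0.012, -0.591, 0.807, 0.001]
force: [0.2, 0.3, 0.3]
finger_gap: 0.0769
```

Call:
{"api": "carry_out", "payload": {
  "motion": [
    {"translation":[0,0,0],"twist":0},
    {"translation":[0,0,0],"twist":0},
    {"translation":[0,0,0],"twist":0},
    {"translation":[0,0,0],"twist":0},
    {"translation":[0,0,0],"twist":0},
    {"translation":[0,0,0],"twist":0},
    {"translation":[0,0,0],"twist":0},
    {"translation":[0,0,0],"twist":0}
  ],
  "gripper": 20,
  "grip_force": 90
}}

```text
time_s: 8.6
eef_pos: [0.4547, 0.1825, 0.0495]
orientation: [0.013, -0.591, 0.807, 0.001]
force: [-0.6, -0.4, 4.8]
finger_gap: 0.0413
```

Call:
{"api": "carry_out", "payload": {
  "motion": [
    {"translation":[0,0,1],"twist":0},
    {"translation":[0,0,2],"twist":0},
    {"translation":[0,0,3],"twist":0},
    {"translation":[0,0,4.5],"twist":0},
    {"translation":[0,0,6],"twist":0},
    {"translation":[0,0,6],"twist":0},
    {"translation":[0,0,6],"twist":0},
    {"translation":[0,0,6],"twist":0}
  ]
}}

```text
time_s: 9.4
eef_pos: [0.4541, 0.1821, 0.1089]
orientation: [0.012, -0.591, 0.807, 0.001]
force: [-0.3, -0.8, -1.4]
finger_gap: 0.0414
```

```bash
python3 - <<'E'
from h import *
a=robot.camera("top");crop(a,(175,170,265,245),"pics/f1.png",8)
a=robot.camera("scene");crop(a,(240,110,320,200),"pics/f2.png",6.6);o=robot.get_obs();print(o["force"],o["torque"],o["eef_pos"],o["orientation"],o["finger_gap"])
E
```

```text
[ 1.0066 -0.8965 -1.697 ] [-0.1231  0.0873 -0.0115] [0.4543 0.1821 0.1088] [ 0.0117 -0.5907  0.8068  0.0007] 0.04136105789756835
```

View pics/f2.png

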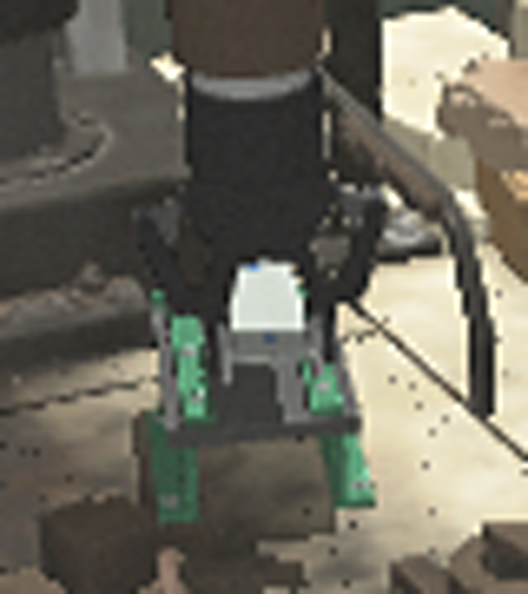

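View pics/f1.png

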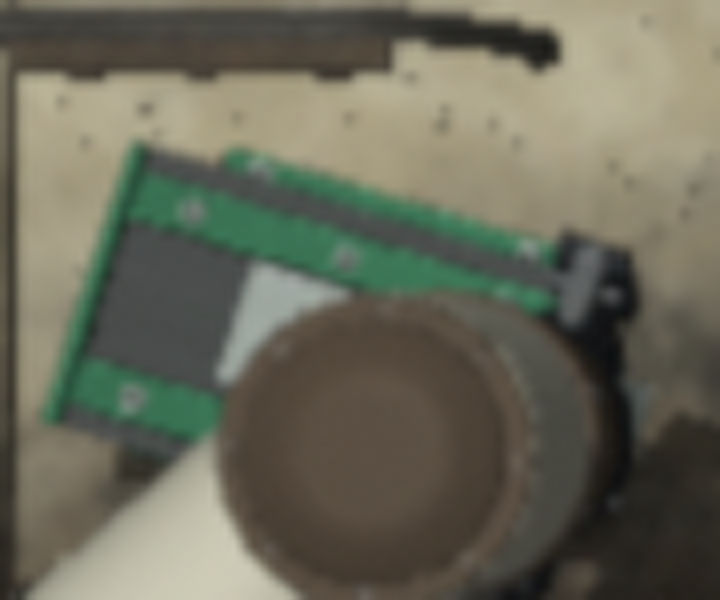

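Call:
{"api": "carry_out", "payload": {
  "motion": [
    {"translation":[0,-1,3],"twist":0},
    {"translation":[0,-2,6],"twist":-0.1},
    {"translation":[-0.5,-4,9],"twist":-0.2},
    {"translation":[-1,-7,10],"twist":-0.33},
    {"translation":[-2,-10,10],"twist":-0.46},
    {"translation":[-2.5,-13,10],"twist":-0.6},
    {"translation":[-3,-16,10],"twist":-0.74},
    {"translation":[-3.5,-19,10],"twist":-0.88},
    {"translation":[-4,-22,10],"twist":-1.02},
    {"translation":[-4,-25,10],"twist":-1.16}
  ]
}}

```text
time_s: 10.5
eef_pos: [0.413, -0.0691, 0.2082]
orientation: [0.009, -0.049, 0.999, -0.006]
force: [0.2, -0.2, -1.7]
finger_gap: 0.0415
```

Call:
{"api": "carry_out", "payload": {
  "motion": [
    {"translation":[-0.1,-3,0],"twist":-0.13},
    {"translation":[-0.2,-6,0],"twist":-0.27},
    {"translation":[-0.4,-9,0],"twist":-0.41},
    {"translation":[-0.5,-12,0],"twist":-0.55},
    {"translation":[-0.6,-15,0],"twist":-0.69},
    {"translation":[-0.7,-16.3,-1],"twist":-0.81},
    {"translation":[-0.7,-16.3,-2],"twist":-0.81},
    {"translation":[-0.7,-16.3,-4],"twist":-0.81},
    {"translation":[-0.7,-16.3,-6],"twist":-0.81},
    {"translation":[-0.7,-16.3,-6],"twist":-0.81}
  ]
}}

```text
time_s: 11.5
eef_pos: [0.4035, -0.2308, 0.1451]
orientation: [0.002, 0.348, 0.938, -0.009]
force: [-0.4, 0.3, -2.1]
finger_gap: 0.0413
```

```bash
python3 - <<'E'
from h import *
a=robot.camera("top");cv2.imwrite("pics/t5.png",a);crop(a,(360,170,450,250),"pics/g1.png",7.5)
a=robot.camera("scene");cv2.imwrite("pics/s5.png",a);crop(a,(300,190,400,290),"pics/g2.png",6);o=robot.get_obs();print(o["force"],o["torque"],o["eef_pos"],o["orientation"],o["finger_gap"],o["q"])
psi=2*np.arctan2(o["orientation"][2],o["orientation"][1]);print("blank ang",psi-2*np.pi if psi>np.pi else psi)
E
```

```text
[ 1.0962 -0.7445 -2.0325] [ 0.092  -0.0009  0.0539] [ 0.4061 -0.2317  0.1481] [ 0.0059  0.3474  0.9377 -0.0093] 0.041240964321758625 [-0.1558  0.1957 -0.5062  0.0271 -0.8611 -2.1422]
blank ang 2.431956382697988
```

View pics/g2.png

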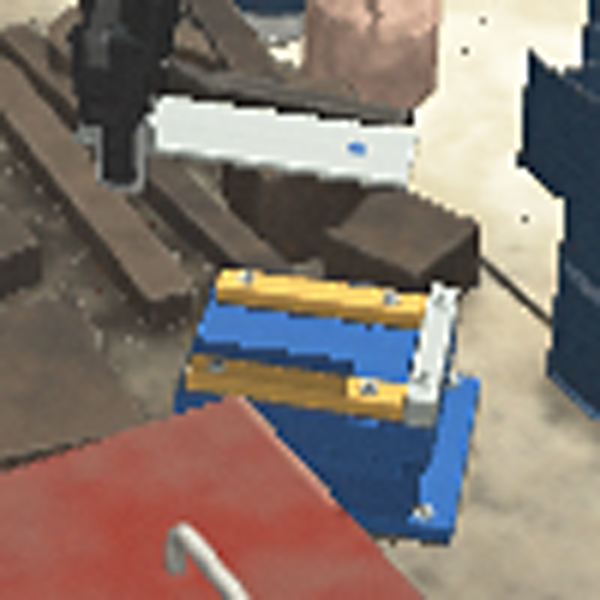

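View pics/g1.png

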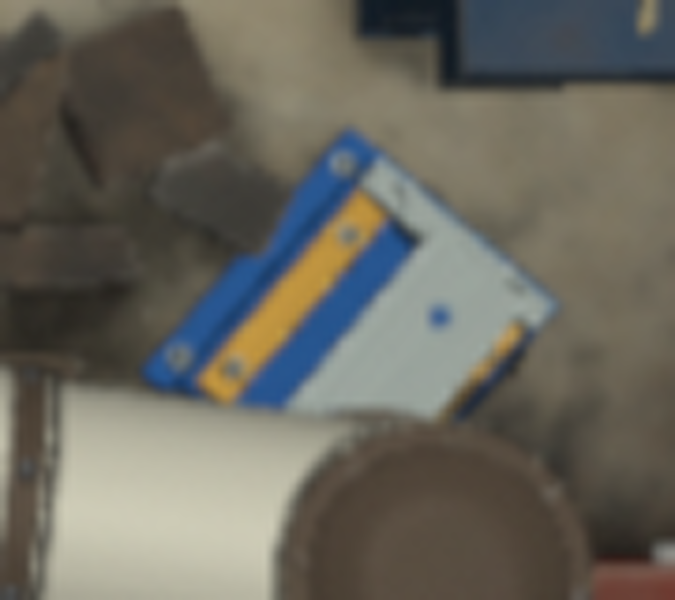

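```bash
python3 - <<'E'
from h import *
def tri(a,b):
    o1,d1=ray("top",a);o2,d2=ray("scene",b)
    A=np.stack([d1,-d2],1);s=np.linalg.lstsq(A,o2-o1,rcond=None)[0];p,q=o1+d1*s[0],o2+d2*s[1];return (p+q)/2,np.linalg.norm(p-q)
t=cv2.imread("pics/t5.png").astype(int);s=cv2.imread("pics/s5.png").astype(int)
def dot(im,c,r=4):
    x0,y0=int(c[0])-r,int(c[1])-r;p=im[y0:y0+2*r+1,x0:x0+2*r+1]
    w=np.clip(p[...,0]-p[...,2]-25,0,None);yy,xx=np.mgrid[y0:y0+2*r+1,x0:x0+2*r+1];return (w*xx).sum()/w.sum(),(w*yy).sum()/w.sum()
a=dot(t,(418.5,212.3),4);b=dot(s,(359.4,214.8),3);print(a,b)
P,e=tri(a,b);print(P,e)
g=robot.get_obs()["eef_pos"];d=P-g;print(d)
for th in (-.7136,-.7096,-.73): print(th,"along",d[0]*np.cos(th)+d[1]*np.sin(th),"lat",-d[0]*np.sin(th)+d[1]*np.cos(th))
p=np.array([.5085,-.321]);th=-.7136;d=P[:2]-p;print("in nest",d[0]*np.cos(th)+d[1]*np.sin(th),-d[0]*np.sin(th)+d[1]*np.cos(th))
E
```

```text
(np.float64(418.16574585635357), np.float64(211.75138121546962)) (np.float64(359.03314917127074), np.float64(214.30939226519337))
[ 0.4814 -0.2954  0.1694] 0.0025599521472858744
[ 0.0754 -0.0638  0.0214]
-0.7136 along 0.09870742687360298 lat 0.0011244747810561645
-0.7096 along 0.0987111351023707 lat 0.0007296371306538818
-0.73 along 0.09867571243659831 lat 0.0027430528012911334
in nest -0.03720510144510569 0.0015976192792817347
```

Call:
{"api": "carry_out", "payload": {
  "motion": [
    {"translation":[-0.1,-0.1,-3],"twist":0},
    {"translation":[-0.1,-0.1,-6],"twist":0},
    {"translation":[-0.1,-0.1,-8],"twist":0},
    {"translation":[-0.1,-0.1,-9],"twist":0},
    {"translation":[-0.1,-0.1,-9],"twist":0},
    {"translation":[-0.1,-0.1,-9],"twist":0}
  ]
}}

```text
time_s: 12.2
eef_pos: [0.4063, -0.2329, 0.0592]
orientation: [0.007, 0.347, 0.938, -0.009]
force: [0.8, -0.8, -2.2]
finger_gap: 0.0413
```

```bash
cat >look.py <<'E'
from h import *
import sys
k=sys.argv[1]
a=robot.camera("top");cv2.imwrite(f"pics/{k}t.png",a)
b=robot.camera("scene");cv2.imwrite(f"pics/{k}s.png",b);o=robot.get_obs();print(o["force"],o["torque"],o["eef_pos"],o["orientation"],o["finger_gap"])
A=cv2.resize(a[175:245,375:435],None,fx=6.5,fy=6.5,interpolation=cv2.INTER_CUBIC)
B=cv2.resize(b[205:275,325:385],None,fx=6.5,fy=6.5,interpolation=cv2.INTER_CUBIC)
cv2.imwrite(f"pics/{k}.png",np.hstack([A,B]))
def dot(im,c,r=4):
    im=im.astype(int);x0,y0=int(round(c[0]))-r,int(round(c[1]))-r;p=im[y0:y0+2*r+1,x0:x0+2*r+1]
    w=np.clip(p[...,0]-p[...,2]-25,0,None);yy,xx=np.mgrid[y0:y0+2*r+1,x0:x0+2*r+1];return np.array([(w*xx).sum()/w.sum(),(w*yy).sum()/w.sum()])
psi=2*np.arctan2(o["orientation"][2],o["orientation"][1]);th=psi-np.pi
e=o["eef_pos"];z=e[2]+.0214
P=np.array([e[0]+.0987*np.cos(th),e[1]+.0987*np.sin(th),z])
for n,im in(("top",a),("scene",b)):
    u=dot(im,proj(n,P),3);w=at(n,u,z);d=w[:2]-[.5085,-.321];t=-.7136
    print(n,"exp",proj(n,P),"dot",u,"nest xy",d[0]*np.cos(t)+d[1]*np.sin(t),-d[0]*np.sin(t)+d[1]*np.cos(t))
print("yaw",th)
E
python3 look.py k1
```

```text
[ 1.0378  0.1772 -1.8823] [0.1198 0.1174 0.0407] [ 0.4063 -0.2329  0.0594] [ 0.0075  0.3471  0.9377 -0.0091] 0.04167014034222956
top exp [412.4847 212.1596] dot [412.5175 211.5594] nest xy -0.03483863173210515 0.0012224910251863522
scene exp [357.3231 241.5551] dot [358.1713 240.6826] nest xy -0.034587017030371495 0.004736561717272431
yaw -0.7090511201552214
```

View pics/k1.png

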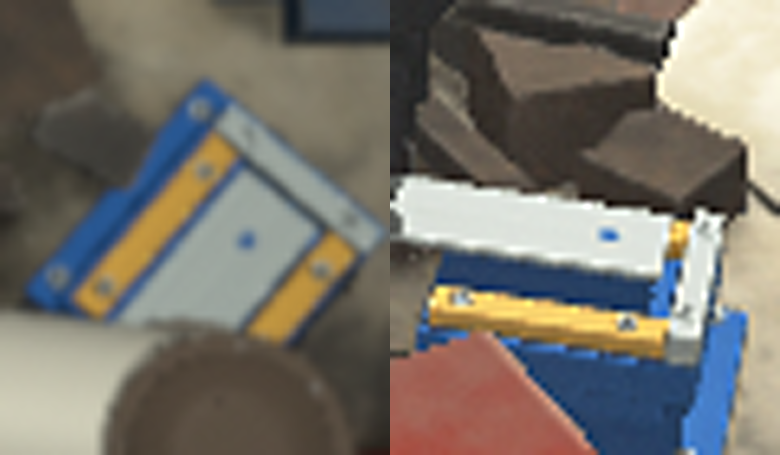

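Call:
{"api": "carry_out", "payload": {
  "motion": [
    {"translation":[0,0,-0.6],"twist":0},
    {"translation":[0,0,-1.2],"twist":0},
    {"translation":[0,0,-1.7],"twist":0},
    {"translation":[0,0,-2.0],"twist":0},
    {"translation":[0,0,-2.0],"twist":0}
  ]
}}

```text
time_s: 12.8
eef_pos: [0.4058, -0.2328, 0.0387]
orientation: [0.007, 0.347, 0.938, -0.009]
force: [0.1, -0.5, -2.3]
finger_gap: 0.0414
```

```bash
python3 look.py k2
```

```text
[ 0.1057  0.0448 -1.6643] [0.1111 0.1386 0.0143] [ 0.4063 -0.2329  0.0392] [ 0.0073  0.3471  0.9378 -0.0092] 0.0412267086590465
top exp [411.1324 212.3249] dot [411.2578 211.8594] nest xy -0.034951304440480085 0.000727523229589154
scene exp [356.9946 247.3743] dot [357.8024 246.7082] nest xy -0.03453076857208652 0.003681141459737046
yaw -0.708969079776451
```

View pics/k2.png

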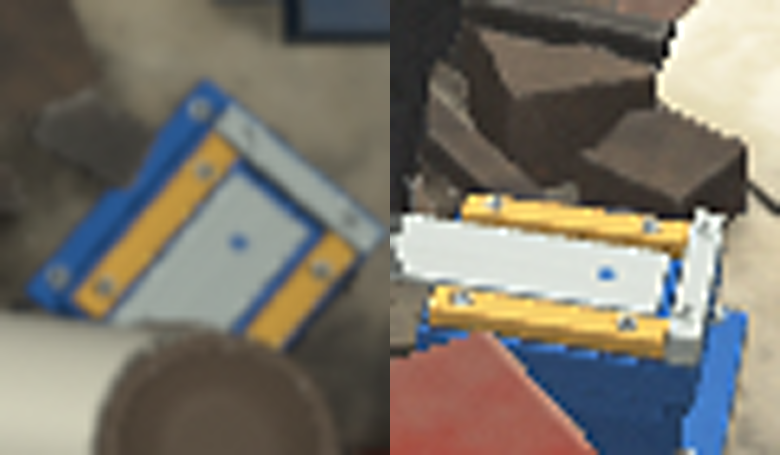

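Call:
{"api": "carry_out", "payload": {
  "motion": [
    {"translation":[-0.1,-0.1,-0.2],"twist":0},
    {"translation":[-0.1,-0.1,-0.35],"twist":0},
    {"translation":[-0.1,-0.1,-0.45],"twist":0},
    {"translation":[-0.1,-0.1,-0.45],"twist":0}
  ]
}}

```text
time_s: 13.3
eef_pos: [0.4055, -0.234, 0.0349]
orientation: [0.008, 0.347, 0.938, -0.009]
force: [-0.1, -0.5, 0.5]
finger_gap: 0.0413
```

Call:
{"api": "carry_out", "payload": {
  "motion": [
    {"translation":[0,0,-0.08],"twist":0},
    {"translation":[0,0,-0.12],"twist":0},
    {"translation":[0,0,-0.12],"twist":0}
  ]
}}

```text
time_s: 13.6
eef_pos: [0.4059, -0.2342, 0.0343]
orientation: [0.008, 0.347, 0.938, -0.009]
force: [-2.1, 0.6, 5.3]
finger_gap: 0.0414
```

Call:
{"api": "carry_out", "payload": {
  "motion": [
    {"translation":[0.15,-0.13,-0.05],"twist":0},
    {"translation":[0.3,-0.26,-0.05],"twist":0},
    {"translation":[0.45,-0.39,-0.05],"twist":0},
    {"translation":[0.53,-0.46,-0.05],"twist":0},
    {"translation":[0.53,-0.46,-0.05],"twist":0}
  ]
}}

```text
time_s: 14.1
eef_pos: [0.4104, -0.2381, 0.0344]
orientation: [0.007, 0.347, 0.938, -0.009]
force: [-3.9, 5.2, 8.6]
finger_gap: 0.0413
```

```bash
python3 look.py k3
```

```text
[-2.4311  5.5005  9.3417] [1.4606 0.859  0.0246] [ 0.4104 -0.2381  0.0344] [ 0.0074  0.3468  0.9379 -0.0092] 0.04137347809778493
top exp [412.5055 210.9317] dot [412.7155 210.3793] nest xy -0.027995571420740523 -0.0004287177390640516
scene exp [359.1858 249.3321] dot [359.9969 247.5474] nest xy -0.02868211446996289 0.007637647751995607
yaw -0.7083508163684313
```

View pics/k3.png

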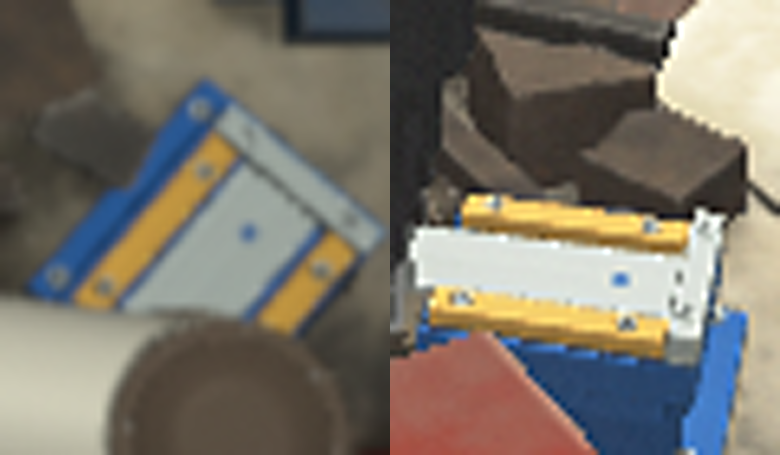

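Call:
{"api": "carry_out", "payload": {
  "motion": [
    {"translation":[0.15,-0.13,-0.05],"twist":0},
    {"translation":[0.25,-0.22,-0.05],"twist":0},
    {"translation":[0.3,-0.26,-0.05],"twist":0},
    {"translation":[0.3,-0.26,-0.05],"twist":0}
  ]
}}

```text
time_s: 14.6
eef_pos: [0.4099, -0.2387, 0.0342]
orientation: [0.004, 0.347, 0.938, -0.009]
force: [-7.9, 13.2, 15.1]
finger_gap: 0.0413
```

```bash
python3 look.py k4
```

```text
[-7.3319 13.7866 14.4683] [3.5699 1.9399 0.1283] [ 0.4099 -0.2387  0.0342] [ 0.0036  0.3469  0.9378 -0.0091] 0.041664491210440656
top exp [412.7042 211.1079] dot [412.965  210.4056] nest xy -0.027545019425343792 -0.0010726086279792633
scene exp [359.1411 249.557 ] dot [360.0092 247.5443] nest xy -0.028676816773014882 0.007892316626311303
yaw -0.7085888778014384
```

View pics/k4.png

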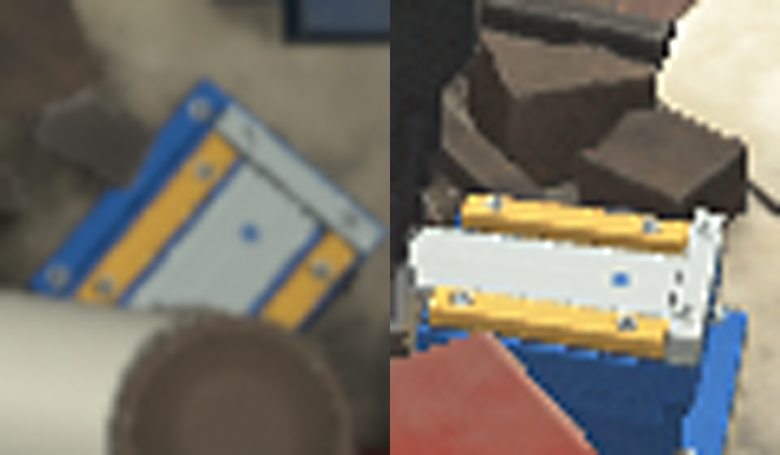

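Call:
{"api": "carry_out", "payload": {
  "motion": [
    {"translation":[0,0,0.05],"twist":0},
    {"translation":[0,0,0.05],"twist":0}
  ]
}}

```text
time_s: 14.9
eef_pos: [0.4098, -0.2384, 0.0349]
orientation: [0.004, 0.347, 0.938, -0.009]
force: [-1.7, 2.4, 4.4]
finger_gap: 0.0412
```

Call:
{"api": "carry_out", "payload": {
  "motion": [
    {"translation":[0,0,0],"twist":0},
    {"translation":[0,0,0],"twist":0},
    {"translation":[0,0,0],"twist":0},
    {"translation":[0,0,0],"twist":0},
    {"translation":[0,0,0],"twist":0},
    {"translation":[0,0,0],"twist":0}
  ],
  "gripper": 85
}}

```text
time_s: 15.5
eef_pos: [0.4098, -0.2385, 0.0348]
orientation: [0.004, 0.347, 0.938, -0.009]
force: [0.0, 0.2, 0.1]
finger_gap: 0.0726
```

```bash
python3 look.py k5
```

```text
[-0.6433  0.7943  0.1033] [ 0.0145 -0.0014 -0.0023] [ 0.4098 -0.2385  0.0349] [ 0.0038  0.3468  0.9379 -0.009 ] 0.07231085336968253
top exp [412.6553 211.1316] dot [412.9444 210.4506] nest xy -0.02778690246217827 -0.001023167431893306
scene exp [359.0729 249.3276] dot [360.0065 248.0261] nest xy -0.028259788645475473 0.004843504656255352
yaw -0.7083979558943105
```

View pics/k5.png

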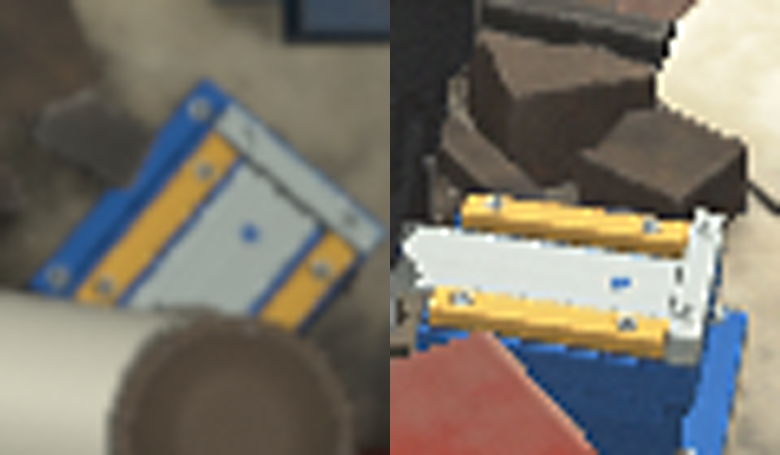

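Released; force is zero. Raise straight up and away.

Call:
{"api": "carry_out", "payload": {
  "motion": [
    {"translation":[0,0,2],"twist":0},
    {"translation":[0,0,5],"twist":0},
    {"translation":[0,0,9],"twist":0},
    {"translation":[0,0,13],"twist":0},
    {"translation":[0,4,15],"twist":0},
    {"translation":[0,8,15],"twist":0},
    {"translation":[0,12,15],"twist":0},
    {"translation":[0,16,15],"twist":0},
    {"translation":[0,20,15],"twist":0},
    {"translation":[0,20,15],"twist":0}
  ]
}}

```text
time_s: 16.6
eef_pos: [0.4101, -0.0352, 0.1853]
orientation: [0.004, 0.344, 0.939, -0.008]
force: [0.1, -0.3, 0.4]
finger_gap: 0.0723
```

```bash
python3 look.py k6 2>/dev/null; python3 - <<'E'
from h import *
t=cv2.imread("pics/k6t.png");crop(t,(375,180,445,245),"pics/z1.png",9)
E
```

```text
[ 0.0787 -0.5608 -0.1264] [ 0.0607  0.0157 -0.0374] [ 0.4097 -0.0377  0.1849] [ 0.0038  0.3457  0.9383 -0.009 ] 0.07269184158875441
top exp [348.4042 210.3521] dot [nan nan] nest xy nan nan
scene exp [325.4494 172.7033] dot [nan nan] nest xy nan nan
yaw -0.7059325374285388
```

View pics/z1.png

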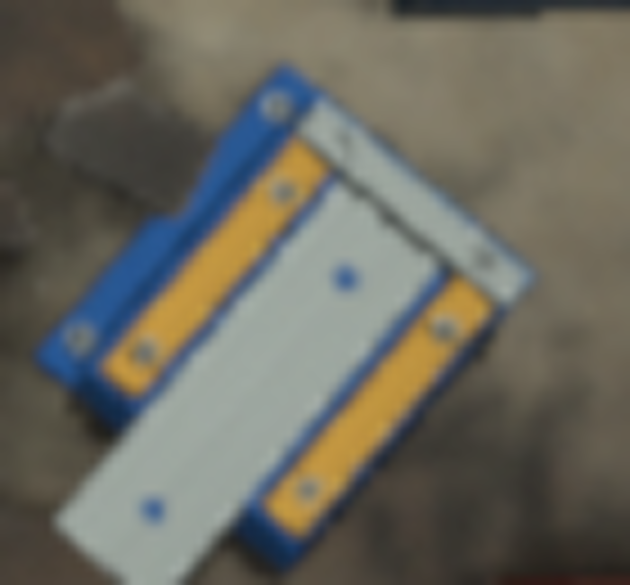

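View pics/k6s.png

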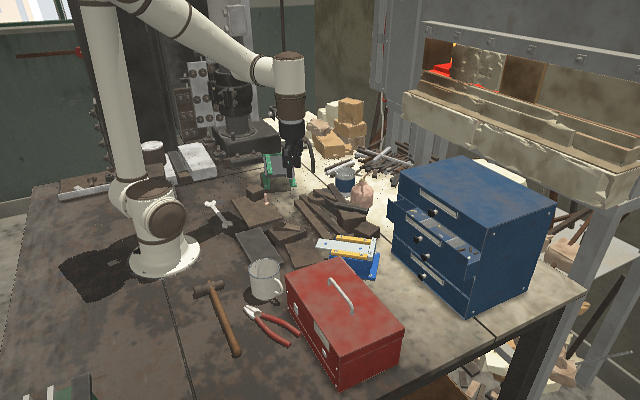

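```bash
python3 - <<'E'
from h import *
T=np.array((375,180));f=lambda c:(np.array(c)+.5)/9-.5+T
A,B=at("top",f((346,278)),.059),at("top",f((152,510)),.059)
m=(A+B)/2;d=A-B;print("spacing",np.linalg.norm(d),"yaw",np.arctan2(d[1],d[0]))
for st,t in(((.5085,-.321),-.7136),):
    e=m[:2]-st;print("origin in nest",e[0]*np.cos(t)+e[1]*np.sin(t),-e[0]*np.sin(t)+e[1]*np.cos(t))
def tri(a,b):
    o1,d1=ray("top",a);o2,d2=ray("scene",b)
    M=np.stack([d1,-d2],1);s=np.linalg.lstsq(M,o2-o1,rcond=None)[0];return (o1+d1*s[0]+o2+d2*s[1])/2
s=cv2.imread("pics/k6s.png");crop(s,(310,225,390,285),"pics/z2.png",9)
def dot(im,c,r=3):
    im=im.astype(int);x0,y0=int(round(c[0]))-r,int(round(c[1]))-r;p=im[y0:y0+2*r+1,x0:x0+2*r+1]
    w=np.clip(p[...,0]-p[...,2]-25,0,None);yy,xx=np.mgrid[y0:y0+2*r+1,x0:x0+2*r+1];return np.array([(w*xx).sum()/w.sum(),(w*yy).sum()/w.sum()])
for P,c in((A,(346,278)),(B,(152,510))):
    u=proj("scene",P);v=dot(s,u,3);print("scene exp",u,"got",v,"tri",tri(f(c),v))
E
```

```text
spacing 0.10070345259180845 yaw -0.7120813480681143
origin in nest -0.07843374451159496 -0.0008374730380209666
scene exp [359.8195 248.4444] got [360.0066 248.0395] tri [ 0.487  -0.3031  0.0602]
scene exp [324.698  243.4986] got [325.0777 243.1486] tri [ 0.4111 -0.2375  0.0601]
```

View pics/z2.png

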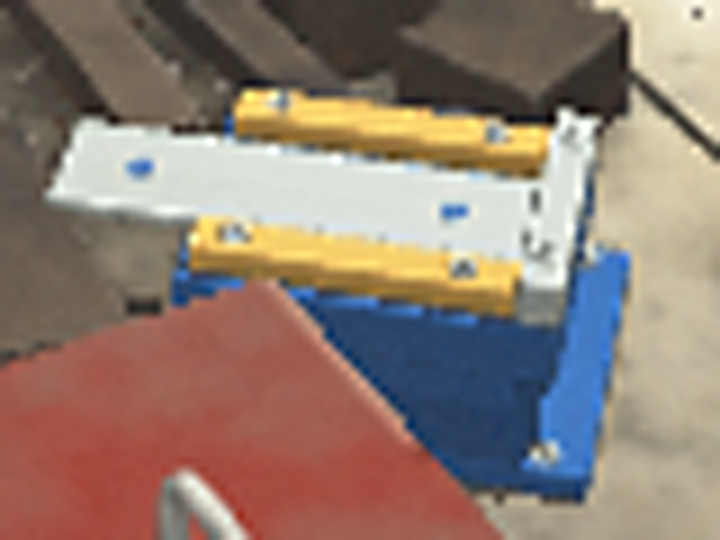

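```bash
python3 - <<'E'
from h import *
a=cv2.imread("pics/top0.png").astype(int);b=cv2.imread("pics/k6t.png").astype(int)
d=np.abs(a-b).sum(2)
for n,(x0,y0,x1,y1) in dict(tin=(270,138,300,168),oil=(303,135,345,168),mug=(390,288,430,320),wedge=(323,235,352,268)).items():
    print(n,(d[y0:y1,x0:x1]>90).mean())
print(robot.sign_off())
E
```

```text
tin 0.0
oil 0.0
mug 0.0
wedge 0.08463949843260188
the job is handed in; nothing more can be done
None
```

I slid the blank out with the shut fingertips, gripped its overhanging end and carried it to the blue nest. There I set it down between the cheeks, pushed it against the stop, let go and moved clear. I handed the job in at about 17 s; hand-in gives no verdict.

**Checks on the way**
- **Overhang:** before the grip, the blank stuck out about 46 mm past the deck edge, lying flat.
- **Set-down:** the vertical force showed contact with the nest floor while the fingers still held the blank.
- **Push home:** the push rose to about 15 N and the blank moved no further, so it was against the stop.
- **After release:** finger force was about 0 N. The blank lay flat (both dots 60 mm above the bench), about 1 mm off centre and in line with the nest within about 0.01 rad.

**Checks that disagreed**
- **End position:** the pose fit puts the blank's origin at x = -78.4 mm, against -75 mm fully home and a limit of -79 mm. That fit likely places the stop 2–3 mm too far back. The picture shows no gap beyond the stop's own dark face, and the blocked push agrees.
- **Wedge:** comparing first and last pictures, the tin, oil can and mug show no change. About 8 % of the wedge area's pixels differ; I put this down to the arm and its shadow, since nothing passed low over it, but did not confirm it separately.

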